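# Line up a quarter-turn fastener and hold the filter cover pressed shut

## Robot

A 6-joint arm with a two-finger parallel gripper is mounted at the origin on a cart in front of the work surface, level with it; the furniture and walls round the work are solid. World frame = base frame: x ahead of the robot, y to its left, z up, the work surface at z = 0. Lengths are in mm, angles in degrees, forces in N, time in s.
With the tool pointing down it reaches from about 300 to 850 mm from the base axis. Payload 4.2 kg.
Tool frame: the origin (TCP) lies between the finger pads; the fingertips stand 22 mm ahead of it and the grasp point (between the pads) lies 3 mm ahead of it (env.finger_overhang is the distance from the TCP to the fingertips, in mm); z points along the fingers, y is the line along which they close (so a half turn about z gives the same grasp; the last joint's range is limited). The gripper opens to 91 mm and grips with 3 to 60 N. Pads are 32 mm wide; open, the fingers measure 118 mm over their backs; the gripper's body (76 mm by 178 mm) begins 60 mm behind the grasp point.
Start: joints at [74.828, 18.312, 89.639, -0, 72.044, -1.146], TCP at [139.359, 557.871, 235.976] pointing down, gripper open.
Joint ranges: [-177.97, 177.97], [-48.28, 115.42], [12.27, 149.76], [-77.06, 257.06], [2.81, 150.46], [-146.56, 146.56]. Speed limits (degrees/s): [147.25, 147.25, 180, 180, 180, 180].

## Interface

Orientations are given as [roll, pitch, yaw] about the fixed x, y, z axes, in that order (R = Rz(yaw) Ry(pitch) Rx(roll)).
In Python, from workcell import state, cams, ticket, look_for, outline_of, env gives the robot as it stands.
- The arm moves only by the tool servo_tool, never from a script. Its argument "steps" is a list of rows, each a list of 3 entries, a list of its own where there are three numbers: the closure in counts, from 0 (fully open) to 255 (shut), then the shift along the tool's x, y, z in mm, then the turn, a rotation vector about the tool's x, y, z in rad. A call has exactly 10 rows; each row shifts and turns the commanded pose from where the row before left it, along the tool's axes as they then stand; what a row does not reach is not made up. A row lasts 1/10 s, in which the tool goes at most 50 mm and 8.59 degrees, less where a joint would pass 70% of its speed; a pose out of reach is approached as far as the arm can. A call with a gripper value outside its range is refused whole. The fingers move at their own pace and stop on an object; "squeeze" is the grip in N (left out, the last holds). Time passes only in rows, so rows that do not move let the fingers close, or fill a call up. It gives the time, the measured TCP pose, the force, the opening and the grip force at its end, in the units of the state.
- state(): the state, without advancing time (a new reading comes with each control period).
- cams.grab_frame(name): name is "side" or "top" or "wrist"; returns a dict with "color" (400x640x3 uint8, red, green, blue), "z_map" (400x640 float32, mm along the optical axis (not along the pixel's ray), 0 where there is no reading), "fovy" (degrees; the focal length in pixels is half the picture's height over the tangent of half this angle, whatever the lens; pixels are square), "cx", "cy" (the principal point, pixels), "eye" and "rotation" of the camera in the world; the wrist camera has in their place "tool_from_camera" (4x4, takes a point from camera to tool coordinates, whose origin is the TCP and whose axes are the flange's). Camera axes: x right, y up, looking along -z (the intrinsics and any distortion apply to the point x, -y, -z); pixel columns grow to the right and rows downward; lengths in mm; the calibration is good to about 2 mm. A picture is of the moment at which its call begins: read the wrist's pose just before it.
- ticket.job_done(): hands the job in; it is judged then, once.
Trained networks look in a picture, given as the dict that the camera call returned (one of the last four; its "shot" number tells which), for a name from the list of things; names that differ only in an ending like _2 or _b are one class to them, and where a whole thing is asked for, a point or a joint stands for the part that bears it (a point fixed in the world has none). Each returns a list of dicts, best first, with "confidence" (0 to 1); they miss things now and then, are a little off and sometimes report something else, mostly with a low value. They report only what shows in the picture. A call takes as long as a camera call.
- look_for(picture, thing): "at" ([column, row] in pixels, amid what is visible of it).
- outline_of(picture, thing): "pixels" (400x640 bool, what is visible of it) and "at" ([column, row] in pixels, amid what is visible of it).
The state is a dict: "time_s": time; "qpos": joint angles; "qvel": joint speeds; "effort": joint torques, N m; "ee_pos": TCP position; "ee_rot": TCP orientation; "force": force on the tool from outside, world axes, zero at the start; "torque": the same for the moment, N m; "gripper_width": finger opening in mm; "gripper_force": force on a finger pad.
Only numpy, scipy, OpenCV 4.12 (cv2) and the standard library are available. Lean on these libraries where they do the work, as an engineer would, in place of code of your own. Each camera call takes 0.05 s, during which the arm holds its last target. There are 200 camera calls.

## Task

The vacuum unit has its new filter: first turn the black clamp knob of the cover's stay anticlockwise to its stop, so that the propped access panel sinks, then turn the red T handle of its quarter-turn fastener clockwise until it lines up with the two white marks and its cross pin can enter the slot in the frame. Press the panel down fully flush on its frame against the springy gasket, and finish while still holding it pressed there, with the handle still in line with the marks: do not lock it and do not let go, since I want to look along the gasket before it is locked. Leave the other things on the bench as they stand.

Things in the scene. Friction and masses are not known exactly. Their poses are not given: they have to be found in the camera images.
- unit: White bench vacuum unit, 250 (x) x 330 (y) x 100 mm high, fixed; blue band and dark display strip on its front. Origin: centre of its underside; own x to its back, own y to its left; turned by up to 0.25 rad. Its deck is 100 mm up: on the left an open filter bay with raised aluminium frame (face 106 mm above the bench) under the hinged access panel, on the right the panel's stay and clamp.
- clamp_knob (a joint): Angle of the black bar knob that clamps the sliding stay, rad. 0 (to 0.2) = clamped, its bar along the unit's own y; grows as it is turned anticlockwise seen from above, to a stop at 1.4. The stay is free from about 1.05 on. Turning takes about 0.06 N m; the knob stays where it is left and only turns in place, also when the panel sinks.
- clamp_grip (a point): Point on the clamp knob's upright axis at mid height of its bar grip, 156 mm above the bench, at (-76, -105) mm in the unit's x, y. Bar 46 mm long, 13 thick, 27 high, its top 15 mm above this point; under it a disc of 30 mm diameter (top 19.5 mm below this point) on an aluminium block. Own y lies along the bar and turns with it.
- panel (a joint): Angle of the access panel, rad: 0 = flush on the frame, grows as its front edge rises. Starts propped at about 0.356. Freed, it sinks by itself in 1 to 2 s until the fastener's cross pin lies on the slotted tab (0.07) or, with the pin in line, on the springy gasket (0.034). Then about 9 N downward at the fastener presses it flush; released, it springs up again.
- panel_front (a point): Middle of the top of the panel's front edge; moves with the panel. The panel is a grey sheet, 190 x 190 x 4 mm, hinged along its back edge, 190 mm behind this point; the hinge axis runs along the unit's own y through (80, 50) mm in its x, y, 106 mm above the bench. The panel's middle line lies 50 mm left of the unit's.
- receptacle (a point): Middle of the slot in the steel tab at the front of the frame, at the tab's top face 99 mm above the bench. The slot is 9 mm wide and 30 mm long, along the unit's own y; the fastener's cross pin (24 mm long, 4 mm thick, under the panel, parallel to the T handle) passes it only when in line, and stays clear below it when the panel is flush.
- fastener (a joint): Angle of the quarter-turn fastener, rad: 0 = its T handle lies along the unit's own y, in line with the two white marks on the panel; positive = turned anticlockwise seen from above. Starts at 0.7 to 1.3; turns freely (0.04 N m) from -0.4 to 1.5, no stop at 0, stays where it is left. The pin passes the slot within about 0.15 of 0. Turned away again when flush, it would lock.
- fastener_grip (a point): Point on the fastener's axis at mid height of its red T handle, 26 mm above the panel's top face, 148 mm in front of the hinge, on the panel's middle line; moves and tilts with the panel. Handle 44 mm long, 12 thick, 27 high, its top 15 mm above this point; under it a disc of 32 mm diameter (top 19.5 mm below this point). Own y lies along the handle.
- kit_box: Bystander: teal kit carton, 143 x 165 x 118 mm; stands loose on the bench, origin at the centre of its underside. To be left alone.
- rack_falcon: Bystander: clear tube rack holding three capped tubes, 58 x 132 x 115 mm; stands loose on the bench, origin at the centre of its underside. To be left alone.
- bottle_amber: Bystander: brown bottle with black cap, 54 mm across, 120 mm tall; stands loose on the bench, origin at the centre of its underside. To be left alone.
- timer: Bystander: white bench timer with three coloured keys, 70 x 66 x 21 mm; stands loose on the bench, origin at the centre of its underside. To be left alone.
- tip_box: Bystander: pipette-tip box, blue below and clear above, 94 x 127 x 93 mm; stands loose on the bench, origin at the centre of its underside. To be left alone.
- bottle_buffer: Bystander: white plastic bottle with blue cap, 64 mm across, 150 mm tall; stands loose on the bench, origin at the centre of its underside. To be left alone.

How it is judged:
By the outcome, as a careful person would: the job done as asked, in the order asked, and still so for the second after the job is handed in, while the arm keeps its last pose, push and grip.
It also fails if it takes over 45 s, if anything falls off the work surface, if the arm or the gripper's body presses on something with over 40 N, if the wrist force passes 120 N, or if a joint passes its speed limit or range.

## Working session

There is one attempt and no reset: what is moved stays moved. The work goes in short steps, Python scripts to look and compute and a tool call to move; the robot and the scene stay as the last step left them, time stands still between calls to the robot, and variables do not carry over. Pictures are saved under pics/ and viewed, at most 10 in all, crops included, and the job is handed in when it is done.

Besides the shell and the picture viewer there is one more tool, called after "Request:" by a JSON object that holds its "api" and its "payload". servo_tool: Moves the arm, as the interface text tells. Its arguments: {"type":"object","properties":{"steps":{"type":"array","items":{"type":"array"}},"squeeze":{"type":"number"}},"required":["steps"]}

```bash
mkdir -p pics; ls
cat > h.py <<'E'
import numpy as np, cv2
from workcell import state, cams, ticket, look_for, outline_of, env
from scipy.spatial.transform import Rotation as R
def cam(p, s=None):
    if 'tool_from_camera' in p:
        T=np.array(p['tool_from_camera']); Rt=R.from_euler('xyz',s['ee_rot'],degrees=True).as_matrix()
        return Rt@T[:3,:3], Rt@T[:3,3]+np.array(s['ee_pos'])
    return np.array(p['rotation']).reshape(3,3), np.array(p['eye'])
def cloud(p,s=None):
    Rc,e=cam(p,s); z=p['z_map'].astype(float); f=200/np.tan(np.radians(p['fovy'])/2)
    v,u=np.mgrid[:400,:640]
    c=np.stack([(u-p['cx'])/f*z,-(v-p['cy'])/f*z,-z],-1)
    w=c@Rc.T+e; w[z==0]=np.nan
    return w
def save(p,n): cv2.imwrite(n,cv2.cvtColor(p['color'],cv2.COLOR_RGB2BGR))
E
python3 - <<'E'
from h import *
s=state(); print(s)
for n in ['top','side','wrist']:
    p=cams.grab_frame(n); save(p,f'pics/{n}0.png'); print({k:v for k,v in p.items() if k not in('color','z_map')})
    w=cloud(p,s)
    for t in ['unit','clamp_knob','fastener','panel','kit_box','rack_falcon','bottle_amber','timer','tip_box','bottle_buffer']:
        o=outline_of(p,t)
        if o:
            m=np.array(o[0]['pixels']); q=w[m]; print(n,t,round(o[0]['confidence'],2),np.round(o[0]['at']),m.sum(),np.round(np.nanmedian(q,0)),np.round(np.nanpercentile(q,2,axis=0)),np.round(np.nanpercentile(q,98,axis=0)))
E
```

```text
pics
{'time_s': 0.0, 'qpos': array([ 7.48298830e+01,  1.83504351e+01,  8.97058319e+01, -1.91989376e-03,
        7.20441893e+01, -1.14515596e+00]), 'qvel': array([ 0.05208333,  0.02755215,  0.04791818,  0.00593003, -0.06024783,
        0.0114446 ]), 'effort': array([ 1.96137495e-03, -4.12451613e+01, -2.31972134e+01,  7.28893513e-02,
        4.58850770e-02, -1.23212476e-04]), 'ee_pos': array([139.22754122, 557.40845891, 235.13623242]), 'ee_rot': array([-1.79899527e+02, -1.82679908e-04,  1.65975632e+02]), 'force': array([ 0.64431164, -0.78995167,  0.32530487]), 'torque': array([-0.00237923, -0.06076317,  0.02819837]), 'gripper_force': 0.0, 'gripper_width': 91.16176508774109}
{'fovy': 55.1419530942613, 'cx': 319.433694589788, 'cy': 198.23137862643173, 'eye': array([ 226.41488927,  107.35016666, 1556.58238968]), 'rotation': array([ 1.25103925e+01,  3.42372229e-02, -9.21464048e+01]), 'shot': 1}Traceback (most recent call last):
  File "<stdin>", line 5, in <module>
  File "h.py", line 10, in cloud
    Rc,e=cam(p,s); z=p['z_map'].astype(float); f=200/np.tan(np.radians(p['fovy'])/2)
         ~~~^^^^^
  File "h.py", line 8, in cam
    return np.array(p['rotation']).reshape(3,3), np.array(p['eye'])
           ~~~~~~~~~~~~~~~~~~~~~~~~~~~~~~~^^^^^
ValueError: cannot reshape array of size 3 into shape (3,3)
```

```bash
sed -i "s/return np.array(p\['rotation'\]).reshape(3,3)/return R.from_euler('xyz',p['rotation'],degrees=True).as_matrix()/" h.py
python3 - <<'E'
from h import *
s=state()
for n in ['top','side','wrist']:
    p=cams.grab_frame(n); save(p,f'pics/{n}0.png'); print({k:v for k,v in p.items() if k not in('color','z_map')})
    w=cloud(p,s)
    for t in ['unit','clamp_knob','fastener','panel','kit_box','rack_falcon','bottle_amber','timer','tip_box','bottle_buffer']:
        o=outline_of(p,t)
        if o:
            m=np.array(o[0]['pixels']); q=w[m]; print(n,t,round(o[0]['confidence'],2),np.round(o[0]['at']),m.sum(),np.round(np.nanmedian(q,0)),np.round(np.nanpercentile(q,2,axis=0)),np.round(np.nanpercentile(q,98,axis=0)))
E
```

```text
{'fovy': 55.1419530942613, 'cx': 319.433694589788, 'cy': 198.23137862643173, 'eye': array([ 226.41488927,  107.35016666, 1556.58238968]), 'rotation': array([ 1.25103925e+01,  3.42372229e-02, -9.21464048e+01]), 'shot': 2}
top unit 0.93 [348. 197.] 5511 [552. -15. 104.] [ 434. -179.   66.] [692. 143. 179.]
top clamp_knob 0.58 [377. 213.] 69 [ 474. -111.  165.] [ 465. -131.  116.] [492. -91. 175.]
top fastener 0.63 [332. 201.] 67 [523.  40. 191.] [508.  28. 154.] [545.  54. 208.]
top panel 0.55 [335. 191.] 2186 [558.  36. 146.] [467. -57. 108.] [654. 128. 187.]
top kit_box 0.78 [192. 221.] 2048 [477. 587. 114.] [407. 511.  10.] [556. 678. 121.]
top rack_falcon 0.94 [242. 179.] 591 [655. 418.  57.] [623. 353.  -4.] [696. 484. 116.]
top bottle_amber 0.61 [432. 163.] 238 [ 678. -348.   85.] [ 661. -376.   10.] [ 706. -332.  124.]
top timer 0.65 [251. 244.] 283 [393. 369.  17.] [358. 337.   5.] [430. 407.  23.]
top tip_box 0.84 [440. 192.] 920 [ 560. -380.   90.] [ 518. -452.    4.] [ 610. -325.   98.]
top bottle_buffer 0.75 [244. 206.] 351 [527. 393. 106.] [505. 370.  -4.] [584. 455. 152.]
[... 574 characters left out ...]
91. 246.] 277 [397. 384.  15.] [357. 348.   1.] [433. 418.  22.]
side tip_box 0.92 [273. 151.] 667 [ 578. -347.   73.] [ 520. -440.   -3.] [ 617. -316.   93.]
side bottle_buffer 0.91 [365. 256.] 582 [547. 426.  94.] [512. 391.   2.] [567. 441. 150.]
{'fovy': 71.03085643831162, 'cx': 318.1258498111592, 'cy': 200.9444443905268, 'tool_from_camera': array([[ 3.64143970e-04,  9.61874825e-01,  2.73489832e-01,
         7.82924680e+01],
       [ 9.99999930e-01, -3.27291127e-04, -1.80375438e-04,
         9.73679268e-01],
       [-8.39877977e-05,  2.73489878e-01, -9.61874877e-01,
        -1.48610441e+02],
       [ 0.00000000e+00,  0.00000000e+00,  0.00000000e+00,
         1.00000000e+00]]), 'shot': 4}
```

View pics/top0.png

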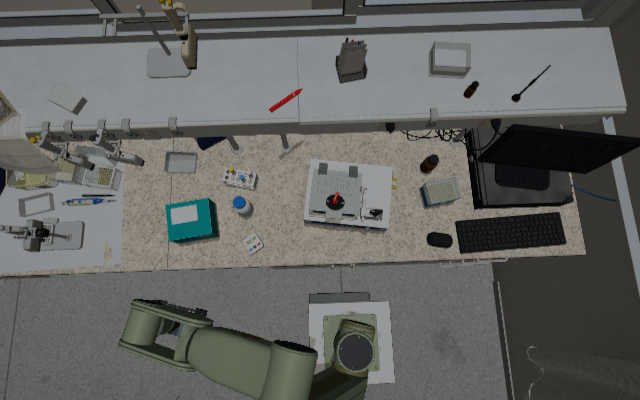

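View pics/side0.png

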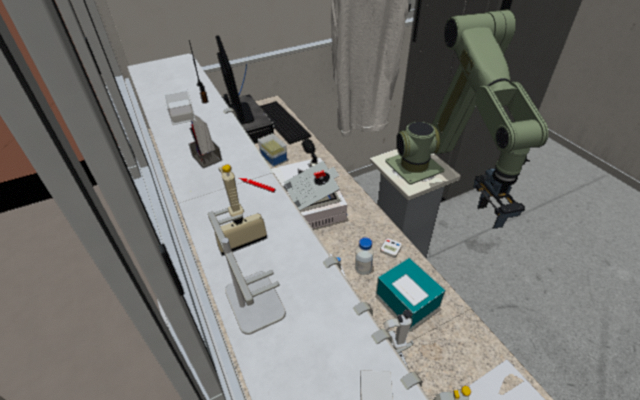

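The pictures show the unit at about (348,197) in the top view, with the red handle at (332,201) and the black knob at (377,213). Its yaw is about -0.12. I'll move the wrist above it now for a closer look.

```bash
cat >> h.py <<'E'
def plan(pos,yaw,n,tilt=(0,0),start=None,dec=1):
    "rows from current (or start=(pos,Rot)) to pos, tool down at yaw(deg)"
    s=state(); p0=np.array(s['ee_pos']) if start is None else np.array(start[0],float)
    r=R.from_euler('xyz',s['ee_rot'],degrees=True) if start is None else start[1]
    rt=R.from_euler('xyz',[180+tilt[0],tilt[1],yaw],degrees=True)
    rv=(r.inv()*rt).as_rotvec()/n; d=(np.array(pos)-p0)/n
    for i in range(n):
        print([np.round(r.inv().apply(d),dec).tolist(),np.round(rv,3).tolist()]); r=r*R.from_rotvec(rv)
E
python3 - <<'E'
from h import *
plan([480,-50,350],83,20)
E
```

```text
[[-23.9, -25.4, -5.7], [0.0, -0.0, 0.072]]
[[-25.7, -23.6, -5.7], [0.0, -0.0, 0.072]]
[[-27.3, -21.6, -5.7], [0.0, -0.0, 0.072]]
[[-28.8, -19.6, -5.7], [0.0, -0.0, 0.072]]
[[-30.1, -17.5, -5.7], [0.0, -0.0, 0.072]]
[[-31.3, -15.3, -5.7], [0.0, -0.0, 0.072]]
[[-32.3, -12.9, -5.7], [0.0, -0.0, 0.072]]
[[-33.2, -10.6, -5.7], [0.0, -0.0, 0.072]]
[[-33.9, -8.1, -5.7], [0.0, -0.0, 0.072]]
[[-34.4, -5.7, -5.7], [0.0, -0.0, 0.072]]
[[-34.7, -3.2, -5.7], [0.0, -0.0, 0.072]]
[[-34.8, -0.7, -5.7], [0.0, -0.0, 0.072]]
[[-34.8, 1.9, -5.7], [0.0, -0.0, 0.072]]
[[-34.6, 4.4, -5.7], [0.0, -0.0, 0.072]]
[[-34.2, 6.9, -5.7], [0.0, -0.0, 0.072]]
[[-33.6, 9.3, -5.7], [0.0, -0.0, 0.072]]
[[-32.8, 11.7, -5.7], [0.0, -0.0, 0.072]]
[[-31.9, 14.1, -5.7], [0.0, -0.0, 0.072]]
[[-30.8, 16.3, -5.7], [0.0, -0.0, 0.072]]
[[-29.5, 18.5, -5.7], [0.0, -0.0, 0.072]]
```

Request:
{"api": "servo_tool", "payload": {"steps": [[60,[-24,-25.5,-8],[0,0,0.072]],[60,[-25.5,-23.5,-8],[0,0,0.072]],[60,[-27,-21.5,-8],[0,0,0.072]],[60,[-29,-19.5,-8],[0,0,0.072]],[60,[-30,-17.5,-8],[0,0,0.072]],[60,[-31.5,-15,-8],[0,0,0.072]],[60,[-32.5,-13,-8],[0,0,0.072]],[60,[-33,-10.5,-8],[0,0,0.072]],[60,[-34,-8,-8],[0,0,0.072]],[60,[-34.5,-5.5,-8],[0,0,0.072]]]}}

```text
time_s: 2.7
ee_pos: [311.2, 253.4, 316.5]
ee_rot: [180.0, -0.0, 124.6]
force: [1.0, -0.3, -0.5]
gripper_width: 69.9
gripper_force: 0.0
```

Request:
{"api": "servo_tool", "payload": {"steps": [[60,[-34.5,-3,-4],[0,0,0.072]],[60,[-35,-0.5,-4],[0,0,0.072]],[60,[-35,2,-4],[0,0,0.072]],[60,[-34.5,4.5,-4],[0,0,0.072]],[60,[-34,7,-4],[0,0,0.072]],[60,[-33.5,9.5,-3],[0,0,0.072]],[60,[-33,11.5,-3],[0,0,0.072]],[60,[-32,14,-3],[0,0,0.072]],[60,[-31,16,-3],[0,0,0.072]],[60,[-29.5,18.5,-3],[0,0,0.072]]]}}

```text
time_s: 3.7
ee_pos: [483.5, -49.8, 351.2]
ee_rot: [180.0, -0.0, 83.3]
force: [0.3, 0.7, -0.4]
gripper_width: 69.9
gripper_force: 0.0
```

```bash
cat > look.py <<'E'
from h import *
import sys
s=state(); print(s['time_s'],np.round(s['ee_pos'],1),np.round(s['ee_rot'],1),np.round(s['force'],1))
p=cams.grab_frame('wrist'); save(p,f'pics/{sys.argv[1]}.png'); w=cloud(p,s); np.savez(f'{sys.argv[1]}.npz',w=w,c=p['color'])
for t in ['clamp_knob','fastener','panel']:
    o=outline_of(p,t)
    if not o: continue
    m=np.array(o[0]['pixels'])&np.isfinite(w[...,0]); q=w[m]
    print(t,round(o[0]['confidence'],2),np.round(o[0]['at']),m.sum(),np.round(np.median(q,0)),np.round(np.percentile(q,2,axis=0)),np.round(np.percentile(q,98,axis=0)))
    if t!='panel':
        zt=np.percentile(q[:,2],95); k=q[q[:,2]>zt-(6 if t[0]=='c' else 10)]
        (c,sz,a)=cv2.minAreaRect(k[:,:2].astype(np.float32)); u,sv,vt=np.linalg.svd(k[:,:2]-k[:,:2].mean(0))
        print('  top',round(zt,1),'rect',np.round(c,1),np.round(sz,1),round(a,1),'axis deg',round(np.degrees(np.arctan(vt[0,1]/vt[0,0])),1),len(k))
d=w[np.abs(w[...,2]-101)<3.5]; d=d[np.isfinite(d[:,0])]
d=d[(d[:,0]>380)&(d[:,0]<740)&(abs(d[:,1])<240)]
print('deck',np.round([*cv2.minAreaRect(d[:,:2].astype(np.float32))[0],*cv2.minAreaRect(d[:,:2].astype(np.float32))[1],cv2.minAreaRect(d[:,:2].astype(np.float32))[2]],1))
E
python3 look.py w1
```

```text
3.7 [483.5 -49.8 351.2] [180.   -0.   83.3] [ 0.3  0.7 -0.4]
clamp_knob 0.84 [319. 226.] 497 [ 479. -103.  169.] [ 466. -127.  135.] [491. -83. 172.]
  top 171.6 rect [ 478.7 -105.9] [45.1 13. ] 88.9 axis deg 88.9 331
fastener 0.94 [345. 107.] 934 [522.  41. 194.] [506.  30. 163.] [548.  57. 205.]
  top 204.2 rect [528.6  43.6] [12.7 41.6] 65.4 axis deg -24.0 453
panel 0.86 [368.  98.] 24539 [551.  49. 149.] [464. -53. 112.] [654. 132. 193.]
deck [568.6 -13.2 330.8 249.5  82. ]
```

View pics/w1.png

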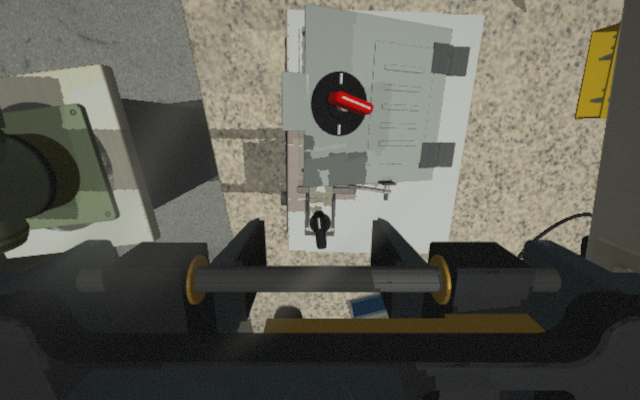

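Deck fit: 331 x 249.5 mm (true 330 x 250), centre (568.6, -13.2), yaw -8°. That predicts the knob at (478.7, -106.6), and I measured (478.7, -105.9). The wrist picture shows the knob at pixel (319,226) and the red handle at (345,107). Next I'll check clearance around the knob.

Run:
```python
from h import *
w=np.load('w1.npz')['w'].reshape(-1,3); w=w[np.isfinite(w[:,0])]
c,s_=np.cos(np.radians(-8)),np.sin(np.radians(-8)); d=w[:,:2]-[568.6,-13.2]
u=np.c_[d@[c,s_],d@[-s_,c],w[:,2]]
q=u[(abs(u[:,0]+76)<60)&(abs(u[:,1]+105)<60)&(u[:,2]>125)]
H=np.full((12,12),0.)
for x,y,z in q: i,j=int((x+136)//10),int((y+165)//10); H[i,j]=max(H[i,j],z)
print(H.round().astype(int))
plan([478.7,-106,200],88.9,10)
```

```text
[[  0   0   0   0   0   0   0   0   0   0   0   0]
 [  0   0   0   0   0   0   0   0   0 390 402 413]
 [  0   0   0   0   0   0   0   0   0   0 386 386]
 [  0   0   0   0   0   0   0   0   0   0   0   0]
 [  0   0   0   0 131 137 138 131 131 131 132 132]
 [  0   0   0 169 172 172 172 173 173 131 131 132]
 [  0   0   0 170 173 172 172 172 170 132 131 131]
 [  0   0   0   0 131 138 137 135 131 131 131 131]
 [  0   0   0   0   0   0   0   0   0   0   0   0]
 [  0   0   0   0   0   0   0   0   0 422 430 433]
 [  0   0   0   0   0   0   0   0   0   0 430 433]
 [  0   0   0   0   0   0   0   0   0   0 133 432]]
[[-5.8, 0.2, 15.1], [-0.0, -0.0, -0.01]]
[[-5.8, 0.2, 15.1], [-0.0, -0.0, -0.01]]
[[-5.8, 0.1, 15.1], [-0.0, -0.0, -0.01]]
[[-5.8, 0.1, 15.1], [-0.0, -0.0, -0.01]]
[[-5.8, 0.0, 15.1], [-0.0, -0.0, -0.01]]
[[-5.8, -0.0, 15.1], [-0.0, -0.0, -0.01]]
[[-5.7, -0.1, 15.1], [-0.0, -0.0, -0.01]]
[[-5.7, -0.1, 15.1], [-0.0, -0.0, -0.01]]
[[-5.7, -0.2, 15.1], [-0.0, -0.0, -0.01]]
[[-5.7, -0.3, 15.1], [-0.0, -0.0, -0.01]]
```

Request:
{"api": "servo_tool", "payload": {"steps": [[140,[-7.2,0.1,22],[0,0,-0.012]],[140,[-7.2,0.1,22],[0,0,-0.012]],[140,[-7.2,0,22],[0,0,-0.012]],[140,[-7.2,0,22],[0,0,-0.012]],[140,[-7.2,0,22],[0,0,-0.012]],[140,[-7.2,0,22],[0,0,-0.012]],[140,[-7.2,0,22],[0,0,-0.012]],[140,[-7.2,0,22],[0,0,-0.012]],[140,[0,0,6],[0,0,0]],[140,[0,0,4],[0,0,0]]]}}

```text
time_s: 4.9
ee_pos: [478.8, -104.9, 164.9]
ee_rot: [-180.0, -0.0, 89.0]
force: [0.5, -0.3, 0.3]
gripper_width: 41.2
gripper_force: 0.0
```

Request:
{"api": "servo_tool", "payload": {"steps": [[160,[-1.3,0,0],[0,0,0]],[200,[0,0,0],[0,0,0]],[255,[0,0,0],[0,0,0]],[255,[0,0,0],[0,0,0]],[255,[0,0,0],[0,0,0]],[255,[0,0,0],[0,0,0]],[255,[0,0,0],[0,0,-0.05]],[255,[0,0,0],[0,0,-0.1]],[255,[0,0,0],[0,0,-0.1]],[255,[0,0,0],[0,0,-0.1]]], "squeeze": 12}}

```text
time_s: 5.9
ee_pos: [478.6, -107.1, 165.6]
ee_rot: [-180.0, -0.0, 109.2]
force: [-3.8, 1.3, 5.9]
gripper_width: 16.3
gripper_force: 12.0
```

Request:
{"api": "servo_tool", "payload": {"steps": [[255,[0,0,0],[0,0,-0.105]],[255,[0,0,0],[0,0,-0.105]],[255,[0,0,0],[0,0,-0.105]],[255,[0,0,0],[0,0,-0.105]],[255,[0,0,0],[0,0,-0.105]],[255,[0,0,0],[0,0,-0.105]],[255,[0,0,0],[0,0,-0.105]],[255,[0,0,0],[0,0,-0.105]],[255,[0,0,0],[0,0,-0.08]],[255,[0,0,0],[0,0,0]]]}}

```text
time_s: 6.9
ee_pos: [478.1, -107.6, 165.5]
ee_rot: [-179.9, -0.1, 161.8]
force: [-5.6, -1.0, 7.6]
gripper_width: 16.2
gripper_force: 12.0
```

```bash
python3 look.py w2; python3 -c "
from h import *
s=state(); print(s['torque'],s['gripper_width'],s['force'])"
```

```text
6.9 [ 478.1 -107.6  165.5] [-1.799e+02 -1.000e-01  1.618e+02] [-5.6 -1.   7.6]
clamp_knob 0.56 [319. 241.] 1279 [ 466. -102.  170.] [ 455. -114.  136.] [497. -95. 172.]
  top 171.5 rect [ 477.3 -105.9] [12.6 45.5] 71.4 axis deg -18.7 990
fastener 0.47 [475. 192.] 52641 [477.   5. 125.] [ 427. -151.   69.] [592. 125. 168.]
  top 160.8 rect [485.7 -28.1] [173.4  55.3] 79.9 axis deg 76.0 3650
panel 0.61 [523. 203.] 31381 [497.  36. 129.] [446. -40. 117.] [597. 112. 167.]
deck [566.  -24.3 307.3 249.8  81.9]
[-0.28204793  0.89388166 -0.04254824] 16.438843083039103 [-5.04423833 -1.71024588  7.21243954]
```

View pics/w2.png

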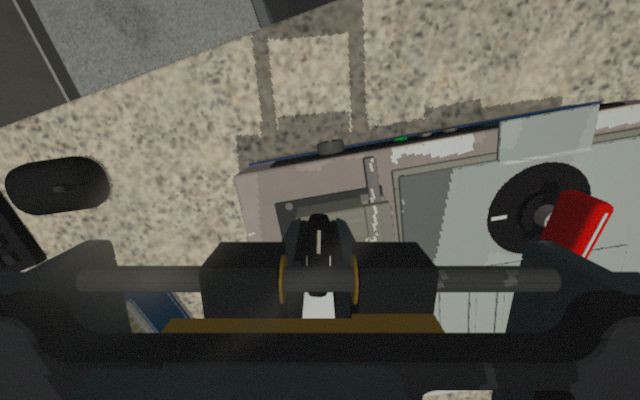

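Knob now at about 79° (1.38 rad), and the panel is sinking. I'll turn a bit further to seat it firmly against its stop.

Request:
{"api": "servo_tool", "payload": {"steps": [[255,[0,0,0],[0,0,-0.04]],[255,[0,0,0],[0,0,-0.04]],[255,[0,0,0],[0,0,-0.02]],[255,[0,0,0],[0,0,0]],[180,[0,0,0],[0,0,0]],[160,[0,0,0],[0,0,0]],[150,[0,0,-2],[0,0,0]],[150,[0,0,-20],[0,0,0]],[140,[0,0,-40],[0,0,0]],[140,[-20,0,-40],[0,0,0]]]}}

```text
time_s: 8.1
ee_pos: [496.8, -110.9, 267.7]
ee_rot: [180.0, -0.2, 167.5]
force: [0.9, -0.9, 0.1]
gripper_width: 40.8
gripper_force: 0.0
```

```bash
python3 look.py w3
python3 - <<'E'
from h import *
plan([485,-20,330],140,10)
E
```

```text
8.1 [ 496.8 -110.9  267.7] [180.   -0.2 167.5] [ 0.9 -0.9  0.1]
clamp_knob 0.96 [315. 186.] 1005 [ 476. -106.  169.] [ 456. -122.  103.] [499. -94. 172.]
  top 171.4 rect [ 477.6 -106.3] [13.  45.5] 72.4 axis deg -17.9 674
fastener 0.74 [470. 180.] 1533 [506.  41. 151.] [490.  32. 123.] [527.  55. 162.]
  top 161.6 rect [510.   44.8] [12.2 44. ] 65.2 axis deg -24.3 736
panel 0.98 [467. 185.] 21154 [518.  46. 120.] [449. -46. 114.] [616. 134. 159.]
deck [567.4 -12.5 331.2 249.1  81.9]
[[3.3, 8.6, -6.3], [0.0, 0.0, 0.048]]
[[3.8, 8.5, -6.3], [0.0, 0.0, 0.048]]
[[4.2, 8.3, -6.3], [0.0, 0.0, 0.048]]
[[4.6, 8.1, -6.3], [0.0, 0.0, 0.048]]
[[4.9, 7.8, -6.3], [0.0, 0.0, 0.048]]
[[5.3, 7.6, -6.3], [0.0, 0.0, 0.048]]
[[5.7, 7.3, -6.3], [0.0, 0.0, 0.048]]
[[6.0, 7.0, -6.3], [0.0, 0.0, 0.048]]
[[6.3, 6.7, -6.3], [0.0, 0.0, 0.048]]
[[6.7, 6.4, -6.3], [0.0, 0.0, 0.048]]
```

The knob is now at 80° (1.40 rad, its stop). The panel has sunk to about 0.07, and the handle is at about 1.29 rad. Next I'll work out the approach for gripping the handle, tilted to match the panel.

```bash
cat >> h.py <<'E'
C=np.array([567.6,-13.0,0]); U=R.from_euler('z',-8,degrees=True)
def pose(a,phi,up):
    "tool pose for panel angle a, handle angle phi (rad), TCP 'up' mm above fastener_grip along axis"
    g=np.array([80-148*np.cos(a)+(30+up)*np.sin(a),50,106+148*np.sin(a)+(30+up)*np.cos(a)])
    return U.apply(g)+C, U*R.from_rotvec([0,a,0])*R.from_euler('z',phi)*R.from_euler('xyz',[180,0,90],degrees=True)
def go(p0,r,p1,rt,n):
    rv=(r.inv()*rt).as_rotvec()/n; d=(p1-p0)/n
    for i in range(n):
        print([np.round(r.inv().apply(d),1).tolist(),np.round(rv,3).tolist()]); r=r*R.from_rotvec(rv)
def cur():
    s=state(); return np.array(s['ee_pos']),R.from_euler('xyz',s['ee_rot'],degrees=True)
E
python3 - <<'E'
from h import *
A=pose(.07,1.288,60); B=pose(.07,1.288,7)
print(A[0],A[1].as_euler('xyz',degrees=True),B[0]); go(*cur(),*A,10); print(); go(*A,*B,5)
D=pose(.07,0,7);E=pose(0,0,7); print(); go(*B,*D,10);print();go(*D,*E,5)
E
```

```text
[513.81294613  45.05065607 206.13113143] [-178.87915647   -3.85114963  155.75927974] [510.14205121  45.56656671 153.26092842]
[[2.0, 15.6, 6.1], [0.001, 0.007, 0.02]]
[[2.2, 15.6, 6.1], [0.001, 0.007, 0.02]]
[[2.5, 15.5, 6.1], [0.001, 0.007, 0.02]]
[[2.8, 15.5, 6.1], [0.001, 0.007, 0.02]]
[[3.1, 15.4, 6.1], [0.001, 0.007, 0.02]]
[[3.3, 15.4, 6.1], [0.001, 0.007, 0.02]]
[[3.6, 15.3, 6.1], [0.001, 0.007, 0.02]]
[[3.9, 15.2, 6.1], [0.001, 0.007, 0.02]]
[[4.1, 15.2, 6.1], [0.001, 0.007, 0.02]]
[[4.4, 15.1, 6.1], [0.001, 0.007, 0.02]]

[[-0.0, 0.0, 10.6], [0.0, 0.0, 0.0]]
[[-0.0, 0.0, 10.6], [0.0, 0.0, 0.0]]
[[-0.0, 0.0, 10.6], [0.0, 0.0, 0.0]]
[[-0.0, 0.0, 10.6], [0.0, 0.0, 0.0]]
[[-0.0, 0.0, 10.6], [0.0, 0.0, 0.0]]

[[0.0, 0.0, 0.0], [-0.0, -0.0, 0.129]]
[[0.0, 0.0, 0.0], [-0.0, -0.0, 0.129]]
[[0.0, 0.0, 0.0], [-0.0, -0.0, 0.129]]
[[0.0, 0.0, 0.0], [-0.0, -0.0, 0.129]]
[[0.0, 0.0, 0.0], [-0.0, -0.0, 0.129]]
[[0.0, 0.0, 0.0], [-0.0, -0.0, 0.129]]
[[0.0, 0.0, 0.0], [-0.0, -0.0, 0.129]]
[[0.0, 0.0, 0.0], [-0.0, -0.0, 0.129]]
[[0.0, 0.0, 0.0], [-0.0, -0.0, 0.129]]
[[0.0, 0.0, 0.0], [-0.0, -0.0, 0.129]]

[[0.0, -0.4, 2.1], [-0.014, 0.0, -0.0]]
[[0.0, -0.5, 2.1], [-0.014, 0.0, -0.0]]
[[0.0, -0.5, 2.1], [-0.014, 0.0, -0.0]]
[[0.0, -0.5, 2.1], [-0.014, 0.0, -0.0]]
[[0.0, -0.6, 2.1], [-0.014, 0.0, -0.0]]
```

Request:
{"api": "servo_tool", "payload": {"steps": [[140,[2,15.6,6.1],[0.001,0.007,0.02]],[140,[2.2,15.6,6.1],[0.001,0.007,0.02]],[140,[2.5,15.5,6.1],[0.001,0.007,0.02]],[140,[2.8,15.5,6.1],[0.001,0.007,0.02]],[140,[3.1,15.4,6.1],[0.001,0.007,0.02]],[140,[3.3,15.4,6.1],[0.001,0.007,0.02]],[140,[3.6,15.3,6.1],[0.001,0.007,0.02]],[140,[3.9,15.2,6.1],[0.001,0.007,0.02]],[140,[4.1,15.2,6.1],[0.001,0.007,0.02]],[140,[4.4,15.1,6.1],[0.001,0.007,0.02]]]}}

```text
time_s: 9.3
ee_pos: [511.5, 45.9, 204.0]
ee_rot: [-178.9, -4.2, 155.9]
force: [-0.4, -0.3, -0.3]
gripper_width: 41.2
gripper_force: 0.0
```

```bash
python3 look.py w4
python3 - <<'E'
from h import *
p,r=cur(); B=pose(.07,1.288,7); go(p,r,*B,6)
E
```

```text
9.3 [511.5  45.9 204. ] [-178.9   -4.2  155.9] [-0.4 -0.3 -0.3]
clamp_knob 0.87 [136. 257.] 1084 [471. -97. 150.] [ 457. -107.  132.] [498. -92. 168.]
  top 166.7 rect [468.2 -66.8] [37.7 98.1] 16.4 axis deg -20.4 226
fastener 0.69 [316. 225.] 1420 [508.  47. 159.] [490.  32. 119.] [529.  60. 162.]
  top 161.9 rect [509.8  46. ] [11.4 43.4] 66.3 axis deg -23.7 867
panel 0.84 [325. 207.] 20519 [498.  52. 121.] [447. -36. 115.] [599. 137. 160.]
deck [512.   -5.4 331.4 137.3  82. ]
[[-0.3, 0.1, 8.6], [0.0, -0.001, 0.001]]
[[-0.3, 0.1, 8.6], [0.0, -0.001, 0.001]]
[[-0.3, 0.1, 8.6], [0.0, -0.001, 0.001]]
[[-0.3, 0.1, 8.6], [0.0, -0.001, 0.001]]
[[-0.3, 0.1, 8.6], [0.0, -0.001, 0.001]]
[[-0.3, 0.1, 8.6], [0.0, -0.001, 0.001]]
```

View pics/w4.png

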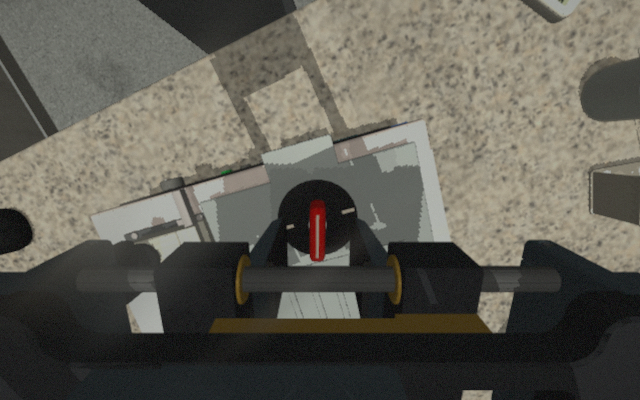

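The handle sits centred and parallel between the fingers, at pixel (318,230), with the white marks at (290,226) and (349,211). I'll descend and close.

Request:
{"api": "servo_tool", "payload": {"steps": [[140,[-0.3,0.1,9],[0,0,0]],[140,[-0.3,0.1,9],[0,0,0]],[140,[-0.3,0.1,9],[0,0,0]],[140,[-0.2,0,9],[0,0,0]],[150,[-0.2,0,9],[0,0,0]],[170,[0,0,6],[0,0,0]],[255,[0,0,0],[0,0,0]],[255,[0,0,0],[0,0,0]],[255,[0,0,0],[0,0,0]],[255,[0,0,0],[0,0,0]]], "squeeze": 12}}

```text
time_s: 10.5
ee_pos: [510.4, 44.7, 155.3]
ee_rot: [-178.9, -3.9, 156.0]
force: [-2.6, -4.9, -0.5]
gripper_width: 13.7
gripper_force: 12.0
```

Request:
{"api": "servo_tool", "payload": {"steps": [[255,[0,-0.8,0.5],[0,0,0.1]],[255,[0,0,0],[0,0,0.13]],[255,[0,0,0],[0,0,0.133]],[255,[0,0,0],[0,0,0.133]],[255,[0,0,0],[0,0,0.133]],[255,[0,0,0],[0,0,0.133]],[255,[0,0,0],[0,0,0.133]],[255,[0,0,0],[0,0,0.133]],[255,[0,0,0],[0,0,0.133]],[255,[0,0,0],[0,0,0.13]]]}}

```text
time_s: 11.5
ee_pos: [511.5, 45.2, 154.7]
ee_rot: [-176.1, -0.2, 81.7]
force: [2.1, -1.2, -3.7]
gripper_width: 13.3
gripper_force: 12.0
```

```bash
python3 look.py w5
python3 - <<'E'
from h import *
s=state(); print(s['force'],s['torque'],s['gripper_width'])
p,r=cur(); print(r.as_euler('xyz',degrees=True),(U.inv()*r).as_euler('xyz',degrees=True)); go(p,r,*pose(0,0,9),10)
E
```

```text
11.5 [511.5  45.2 154.7] [-176.1   -0.2   81.7] [ 2.1 -1.2 -3.7]
fastener 0.87 [318. 243.] 993 [513.  59. 159.] [506.  45. 139.] [518.  67. 161.]
  top 161.1 rect [510.9  46.6] [42.1 11.7] 82.2 axis deg 83.8 841
panel 0.57 [410. 180.] 49998 [575.  80. 116.] [460. -37. 110.] [657. 136. 155.]
deck [572.   10.6 282.2 249.7  81.9]
[ 4.32526383 -0.01887442 -4.04624846] [-0.19926388 -0.71878149  0.0287132 ] 13.740113243252495
[-176.10058413   -0.22641589   82.16799092] [-176.10058413   -0.22641589   90.16799092]
[[0.0, -0.4, 1.0], [-0.007, -0.0, 0.0]]
[[0.0, -0.4, 1.0], [-0.007, -0.0, 0.0]]
[[0.0, -0.4, 1.0], [-0.007, -0.0, 0.0]]
[[0.0, -0.4, 1.0], [-0.007, -0.0, 0.0]]
[[0.0, -0.4, 1.0], [-0.007, -0.0, 0.0]]
[[0.0, -0.4, 1.0], [-0.007, -0.0, 0.0]]
[[0.0, -0.4, 1.0], [-0.007, -0.0, 0.0]]
[[0.0, -0.4, 1.0], [-0.007, -0.0, 0.0]]
[[0.0, -0.4, 1.0], [-0.007, -0.0, 0.0]]
[[0.0, -0.4, 1.0], [-0.007, -0.0, 0.0]]
```

View pics/w5.png

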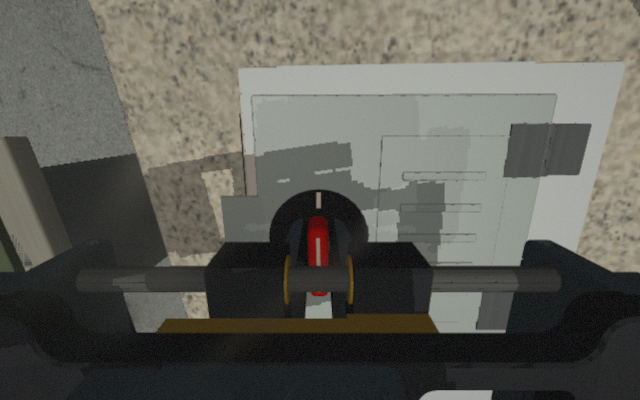

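The handle is in line with the white mark at (318,200), measured at 82.2° against 82°. Now I'll press down along the arc.

Request:
{"api": "servo_tool", "payload": {"steps": [[255,[0,0,0],[0,0,0]],[255,[0,0,0],[0,0,0]],[255,[0,-0.4,1.4],[-0.009,0,0]],[255,[0,-0.4,1.4],[-0.009,0,0]],[255,[0,-0.5,1.4],[-0.009,0,0]],[255,[0,-0.5,1.4],[-0.009,0,0]],[255,[0,-0.5,1.4],[-0.009,0,0]],[255,[0,-0.5,1.4],[-0.009,0,0]],[255,[0,-0.5,1.2],[-0.009,0,0]],[255,[0,-0.5,1.2],[-0.005,0,0]]], "squeeze": 30}}

```text
time_s: 12.7
ee_pos: [508.6, 45.6, 146.0]
ee_rot: [179.7, -0.2, 82.1]
force: [6.4, -0.6, 5.3]
gripper_width: 12.1
gripper_force: 30.0
```

```bash
cat > chk.py <<'E'
from h import *
import sys
exec(open('look.py').read())
s=state(); print(s['force'],s['torque'],s['gripper_width'],s['ee_pos'],R.from_euler('xyz',s['ee_rot'],degrees=True).as_euler('xyz',degrees=True))
# panel plane in unit frame
q=U.inv().apply(w.reshape(-1,3)-C); k=np.isfinite(q[:,0])&(q[:,0]>-60)&(q[:,0]<60)&(q[:,1]>80)&(q[:,1]<140)&(abs(q[:,2]-113)<12); q=q[k]
A=np.c_[q[:,0]-80,np.ones(len(q))]; m=np.linalg.lstsq(A,q[:,2],rcond=None)[0]
for _ in range(4):
    e=abs(A@m-q[:,2])<2; m=np.linalg.lstsq(A[e],q[e,2],rcond=None)[0]
print('panel angle',-m[0],'z at hinge',m[1],e.sum(),'z at front', m[1]-170*m[0])
E
python3 chk.py w6
```

```text
12.7 [508.6  45.6 146. ] [179.7  -0.2  82.1] [ 6.4 -0.6  5.3]
fastener 0.69 [320. 241.] 1086 [510.  59. 151.] [503.  27. 130.] [516.  68. 153.]
  top 152.6 rect [508.   46.4] [43.5 12.3] 82.3 axis deg 82.2 924
panel 0.65 [406. 180.] 48770 [574.  80. 111.] [459. -37. 109.] [656. 135. 134.]
deck [572.2  12.  279.3 250.1  81.8]
[ 6.48604831 -0.02647276  4.39633947] [-0.19659585 -0.82696301  0.06568616] 12.274056023595326 [508.6520892   45.56130626 146.14200244] [179.7409637   -0.22205204  82.05863175]
panel angle -0.0005561033460708762 z at hinge 110.91330083343463 16772 z at front 110.81876326460258
```

Request:
{"api": "servo_tool", "payload": {"steps": [[255,[0,0.3,0.4],[0,0,0]],[255,[0,0.3,0.4],[0,0,0]],[255,[0,0,0.4],[0,0,0]],[255,[0,0,0.4],[0,0,0]],[255,[0,0,0.4],[0,0,0]],[255,[0,0,0],[0,0,0]],[255,[0,0,0],[0,0,0]],[255,[0,0,0],[0,0,0]],[255,[0,0,0],[0,0,0]],[255,[0,0,0],[0,0,0]]]}}

```text
time_s: 13.9
ee_pos: [508.6, 45.6, 144.7]
ee_rot: [179.8, -0.2, 82.1]
force: [3.3, -0.2, 10.4]
gripper_width: 12.1
gripper_force: 30.0
```

```bash
python3 chk.py w7
```

```text
13.9 [508.6  45.6 144.7] [179.8  -0.2  82.1] [ 3.3 -0.2 10.4]
fastener 0.89 [319. 243.] 1093 [510.  59. 150.] [502.  27. 129.] [516.  68. 152.]
  top 151.5 rect [508.   46.5] [43.1 12.3] 82.0 axis deg 81.7 938
panel 0.67 [411. 180.] 50176 [575.  80. 110.] [459. -37. 109.] [658. 135. 144.]
deck [572.2  12.9 277.3 250.1  81.8]
[ 2.43330409 -0.21692328  9.74486514] [-0.12329313 -0.45457575  0.02603071] 12.084673769633737 [508.56508729  45.6217001  144.76338873] [179.81306519  -0.22548304  82.05632745]
panel angle -0.007786933177495183 z at hinge 110.89270678049174 17034 z at front 109.56892814031755
```

Request:
{"api": "servo_tool", "payload": {"steps": [[255,[0,0,0.4],[0,0,0]],[255,[0,0,0.4],[0,0,0]],[255,[0,0,0.4],[0,0,0]],[255,[0,0,0.4],[0,0,0]],[255,[0,0,0.4],[0,0,0]],[255,[0,0,0],[0,0,0]],[255,[0,0,0],[0,0,0]],[255,[0,0,0],[0,0,0]],[255,[0,0,0],[0,0,0]],[255,[0,0,0],[0,0,0]]]}}

```text
time_s: 15.1
ee_pos: [508.6, 45.6, 144.5]
ee_rot: [179.8, -0.2, 82.1]
force: [-0.4, -1.0, 21.0]
gripper_width: 12.0
gripper_force: 30.0
```

```bash
python3 chk.py w8
```

```text
15.1 [508.6  45.6 144.5] [179.8  -0.2  82.1] [-0.4 -1.  21. ]
fastener 0.77 [315. 242.] 1054 [510.  59. 150.] [504.  26. 129.] [516.  68. 152.]
  top 151.6 rect [508.7  46.4] [43.5 11.8] 84.4 axis deg 82.7 898
panel 0.86 [409. 177.] 49903 [575.  81. 110.] [459. -36. 109.] [658. 135. 139.]
deck [572.3  12.9 277.6 250.1  81.8]
[-0.32977175 -0.66430066 20.40852515] [-0.17445447  0.1729496   0.07242342] 11.976212289146074 [508.63803302  45.58392382 144.4609973 ] [179.7545196   -0.2373636   82.05108645]
panel angle -0.007757204905673687 z at hinge 110.90351977285638 17028 z at front 109.58479493889186
```

Pressing 2 mm further moved the tool only 0.2 mm while the force rose from 10 to about 21 N. The panel is on its hard stop, flush, and the handle is within about 0.01 rad of the marks. I'll hand it in while holding.

```bash
python3 -c "
from workcell import ticket
print(ticket.job_done())"
```

```text
the job is handed in; nothing more can be done
None
```

The job is handed in: the clamp knob is at its stop, the T handle is in line with the white marks, and the arm is still holding the panel flush on its frame with about 20 N, unlocked.

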